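# Lock a mobile-shelving drive with its cross pin

### The arm

A 7-joint arm with a two-finger parallel gripper is mounted at the origin on the work surface. World frame = base frame: x ahead of the robot, y to its left, z up, the work surface at z = 0. Lengths are in m, angles in rad, forces in N, time in s.
With the tool pointing down it reaches from about 0.4 to 0.85 m from the base axis. Payload 10.4 kg.
Tool frame: the origin (TCP) lies between the finger pads; the fingertips stand 22 mm ahead of it and the grasp point (between the pads) lies 3 mm ahead of it; z points along the fingers, y is the line along which they close (so a half turn about z gives the same grasp; the last joint's range is limited). The gripper opens to 85 mm and grips with 20 to 120 N. Pads are 22 mm wide; open, the fingers measure 114 mm over their backs; the gripper's body (76 mm by 85 mm) begins 54 mm behind the grasp point. The pads swing forward as they close: fully open they stand 13 mm farther back than shut.
Start: joints at [-1.247, 0.332, -0.065, 1.46, 0.022, 1.35, -0.088], TCP at [0.212, 0.588, 0.253] pointing down, gripper open.
Joint ranges: [-2.6, 2.6], [-0.5, 2.12], [-1.47, 1.34], [0.16, 2.42], [-1.27, 4.41], [0.06, 2.06], [-2.6, 2.6]. Speed limits (rad/s): [2.22, 2.22, 2.79, 2.79, 3.14, 3.14, 3.14].

### API

Orientations are given as a unit quaternion [x, y, z, w].
In Python, from workcell import manip, camera, ticket, boxes_of, outline_of gives the robot as it stands.
- The arm moves only by the tool carry_out, never from a script. Its argument "deltas" is a list of rows, each a list of 5 numbers: the shift along the tool's x, y, z as a fraction of full scale, then the turn about the tool's z as a fraction of full scale, then the opening, from -1 (shut) to 1 (fully open), so that 0 is half open. In form: [[tx, ty, tz, spin, gripper], ...]. A call has 1 to 20 rows; each row is the pose to reach, as a shift and turn from the pose commanded when the call began, along the tool's axes at that moment; what a row does not reach only later rows make up. Full scale, the value 1, is 150 mm for a shift and 30 degrees for a turn. A row lasts 1/8 s, in which the tool goes at most 62.5 mm and 10.7 degrees, less where a joint would pass 70% of its speed; a pose out of reach is approached as far as the arm can. A call with a number of a shift or a turn outside -1 to 1 is refused whole. A call with a gripper value outside its range is refused whole. The fingers move at their own pace and stop on an object; "force" is the grip in N (left out, the last holds). Time passes only in rows, so rows that repeat a pose let the fingers close. It gives the time, the measured TCP pose, the force, the opening and the grip force at its end, in the units of the state.
- manip.get_obs(): the state, without advancing time (a new reading comes with each control period).
- camera(name): name is "side" or "top"; returns a dict with "img" (480x640x3 uint8, red, green, blue), "depth" (480x640 float32, m along the optical axis (not along the pixel's ray), 0 where there is no reading), "vertical_fov" (degrees; the focal length in pixels is half the picture's height over the tangent of half this angle, whatever the lens; pixels are square), "cx", "cy" (the principal point, pixels), "k1" (the pictures are not rectified: a ray, as slopes to the right and down, at radius r is drawn at 1 + k1 r^2 times it, then the intrinsics apply), "R" (3x3) and "t" (3): a world point X has camera coordinates R X + t. Camera axes: x right, y down, z forward; pixel columns grow to the right and rows downward; lengths in m; the calibration is good to about 2 mm. A picture is of the moment at which its call begins.
- ticket.hand_in(): hands the job in; it is judged then, once.
Trained networks look in a picture, given as the dict that the camera call returned (one of the last four; its "shot" number tells which), for a name from the list of things; names that differ only in an ending like _2 or _b are one class to them, and where a whole thing is asked for, a point or a joint stands for the part that bears it (a point fixed in the world has none). Each returns a list of dicts, best first, with "conf" (0 to 1); they miss things now and then, are a little off and sometimes report something else, mostly with a low value. They report only what shows in the picture. A call takes as long as a camera call. They do not tell look-alikes from the thing itself.
- boxes_of(query, picture): "position" ([x, y, z] in m, in world coordinates, good to about 4 mm: the middle of the surface that is visible of it).
- outline_of(query, picture): "region" (480x640 bool, what is visible of it).
The state is a dict: "clock": time; "joint_pos": joint angles; "joint_velocities": joint speeds; "tau": joint torques, N m; "position": TCP position; "ee_rot": TCP orientation; "ft_force": force on the tool from outside, world axes, zero at the start; "torque": the same for the moment, N m; "grip_width": opening from 0.0 (shut) to 1.0 (fully open); "grasp_force": force on a finger pad.
Only numpy, scipy, OpenCV 4.12 (cv2) and the standard library are available. Lean on these libraries where they do the work, as an engineer would, in place of code of your own. Each camera call takes 0.05 s, during which the arm holds its last target. There are 200 camera calls.

### The job

Lock this shelving drive: take the red-knobbed pin out of the wooden block, stand it in the bore on top of the drive's housing, then gently turn the three-armed handle until you feel the pin drop into the hidden cross-hole of the shaft and the handle catch, without wrenching the handle against the pin. Then push the pin fully home, so that the collar under its knob sits on the housing, and let go. Leave the yellow-knobbed pin and the other things on the bench where they are.

Things in the scene. Friction and masses are not known exactly. Their poses are not given: they have to be found in the camera images.
- lock_pin_knob (a point): Centre of the red-painted cylindrical steel knob (27 mm across, 30 mm tall) of the locking pin, the place to grasp it from above. The pin (200 g, loose) stands upright in the wooden block at the start; z points up along it. Below the knob: a steel collar 23 mm across, its underside 19 mm below this point; then a 12 mm steel shank, 85 mm long, its tip chamfered to 8 mm over the last 3 mm.
- lock_pin_collar (a point): The same pin: centre of the underside of its collar, where the shank begins, 85 mm above the tip; same axes. Pushed home, this point lies on the bore's mouth.
- lock_bore (a point): Centre of the mouth of the vertical bore (14 mm in diameter, 28 mm deep, 2.5 mm chamfer) in the flat aluminium cap, 70 x 84 mm, on the drive's blue housing, 209 mm above the bench. x runs along the shaft, away from the handle; z up. The shaft's top is 31 mm below the mouth, so a pin set in the bore stands there loosely, upright, with its collar 54 mm above the mouth.
- handle_centre (a point): Point on the shaft's axis in the plane of the handle's three balls, 105 mm in front of the bore, 158 mm above the bench; axes as lock_bore. The handle faces the robot within 20 degrees. It turns both ways without stops and stays put; 2 N at a ball turns it. It is clamped at an unknown angle on the shaft; the hole is 23 to 110 degrees of clockwise turning (seen from the handle side, along +x) away.
- handle_ball1 (a point): Centre of the first black ball (40 mm in diameter) of the three-armed handle, 125 mm from the shaft's axis; it can be grasped from above. The ball stands 31 mm in front of the middle of its flat arm (14 mm thick, 30 mm wide) on a 14 mm stem along the shaft's direction, and spins freely on it, so a firm grasp can follow the circle without turning. Its axes turn with the handle.
- handle_ball2 (a point): Centre of the second ball, like the first, 120 degrees on (clockwise seen from the handle side).
- handle_ball3 (a point): Centre of the third ball, 240 degrees on.
- drive_head: The whole drive, fixed: plate 200 x 150 mm, housing, shaft, sprocket, rear bearing (196 mm high), handle. Origin on the bench below the bore, axes as lock_bore. The 40 mm shaft has a hidden 15 mm cross-hole right through. In line with it, the pin drops about 18 to 26 mm by its weight, on to spring balls, and blocks the shaft, with 6 degrees of play either way; in mid-play, a push of 3 to 15 N takes it on past the balls.
- short_pin_knob (a point): Centre of the knob of the yellow-knobbed pin, which stays in the block: like the red one but with a 55 mm shank.
- pin_block: Wooden block, fixed, 150 x 56 x 45 mm, with two vertical holes 14 mm in diameter and 37 mm deep on its long axis (its x), 38 mm either side of the centre: one pin in each, in either order. Origin at the centre of its underside.
- spanner: Spanner, 170 mm, lying on the bench.
- screwdriver: Screwdriver with orange handle, 200 mm, lying on the bench.
- bearing: Steel ball bearing, 52 mm across, 15 mm high, lying flat.
- tape_roll: Roll of paper tape, 100 mm across, 25 mm high, lying flat.
- oil_bottle: Small yellow oil bottle, 48 mm across, 130 mm high, upright.
- hex_key: L-shaped hex key, 100 x 30 mm, lying on the bench.
There are look-alikes about, which are no part of the job. Leave any green or turquoise look-alike of the part that bears lock_pin_knob alone.

How it is judged:
By the outcome, as a careful person would: the job done as asked, in the order asked, and still so for the second after the job is handed in, with the robot touching nothing.
It also fails if it takes over 72 s, if anything falls off the work surface, if the arm or the gripper's body presses on something with over 40 N, if the wrist force passes 120 N, or if a joint passes its speed limit or range.

## Working session

There is one attempt and no reset: what is moved stays moved. The work goes in short steps, Python scripts to look and compute and a tool call to move; the robot and the scene stay as the last step left them, time stands still between calls to the robot, and variables do not carry over. Pictures are saved under pics/ and viewed, at most 10 in all, crops included, and the job is handed in when it is done.

Besides the shell and the picture viewer there is one more tool, called after "Emit:" by a JSON object that holds its "name" and its "arguments". carry_out: Moves the arm, as the interface text tells. Its arguments: {"type":"object","properties":{"deltas":{"type":"array","items":{"type":"array","items":{"type":"number"}}},"force":{"type":"number"}},"required":["deltas"]}

```bash
mkdir -p pics; cat > h.py <<'E'
import numpy as np, cv2
from workcell import manip, camera, ticket, boxes_of, outline_of
def K(p):
    f=240/np.tan(np.radians(p["vertical_fov"])/2); return f
def world(p,u,v,d=None):
    f=K(p); x=np.array([(u-p["cx"])/f,(v-p["cy"])/f]); s=x.copy()
    for _ in range(20): s=x/(1+p["k1"]*(s@s))
    if d is None: d=p["depth"][int(round(v)),int(round(u))]
    c=np.array([s[0]*d,s[1]*d,d]); return np.array(p["R"]).T@(c-np.array(p["t"]))
def ray_z(p,u,v,z):
    a=world(p,u,v,1.0); o=-np.array(p["R"]).T@np.array(p["t"]); k=(z-o[2])/(a[2]-o[2]); return o+k*(a-o)
def proj(p,X):
    c=np.array(p["R"])@np.array(X)+np.array(p["t"]); s=c[:2]/c[2]; s=s*(1+p["k1"]*(s@s)); return s*K(p)+[p["cx"],p["cy"]]
def cloud(p,m):
    v,u=np.nonzero(m&(p["depth"]>0)); return np.array([world(p,a,b) for a,b in zip(u,v)])
def save(p,n,box=None,s=1):
    i=p["img"][:,:,::-1]
    if box: i=i[box[1]:box[3],box[0]:box[2]]
    cv2.imwrite(n,cv2.resize(i,None,fx=s,fy=s,interpolation=cv2.INTER_CUBIC))
E
python3 - <<'E'
from h import *
o=manip.get_obs(); print({k:np.round(v,3).tolist() for k,v in o.items()})
for n in("top","side"):
    p=camera(n); save(p,f"pics/{n}0.png")
    print(n,-np.array(p["R"]).T@np.array(p["t"]))
    for q in["lock_pin_knob","short_pin_knob","pin_block","lock_bore","handle_centre","handle_ball1","handle_ball2","handle_ball3","drive_head"]:
        for b in boxes_of(q,p)[:4]: print(q,round(b["conf"],2),np.round(b["position"],3),proj(p,b["position"]).round())
E
```

```text
{'clock': 0.0, 'joint_pos': [-1.247, 0.333, -0.065, 1.461, 0.022, 1.35, -0.089], 'joint_velocities': [0.001, 0.0, 0.0, 0.001, -0.0, 0.001, -0.001], 'tau': [0.001, -62.546, 0.049, -39.16, 0.016, 0.01, 0.0], 'position': [0.212, 0.587, 0.253], 'ee_rot': [0.172, 0.985, -0.001, -0.0], 'ft_force': [0.108, -0.388, 0.128], 'torque': [0.021, -0.001, 0.003], 'grasp_force': 0.0, 'grip_width': 0.999}
top [ 0.44280965 -0.05390701  1.42477219]
lock_pin_knob 0.64 [ 0.591 -0.202  0.118] [364. 243.]
lock_pin_knob 0.61 [ 0.562 -0.313  0.127] [409. 255.]
lock_pin_knob 0.48 [ 0.523 -0.218  0.118] [370. 270.]
lock_pin_knob 0.3 [ 0.619 -0.02   0.185] [290. 226.]
pin_block 0.59 [ 0.526 -0.297  0.044] [397. 271.]
lock_bore 0.93 [ 0.621 -0.016  0.178] [289. 225.]
lock_bore 0.33 [0.626 0.377 0.02 ] [141. 228.]
handle_centre 0.65 [ 0.623 -0.015  0.179] [288. 224.]
handle_ball1 0.59 [ 0.541 -0.016  0.209] [287. 258.]
handle_ball2 0.59 [ 0.541 -0.016  0.209] [287. 258.]
handle_ball3 0.59 [ 0.541 -0.016  0.209] [287. 258.]
drive_head 0.64 [ 0.622 -0.017  0.183] [289. 225.]
side [ 0.07072601 -0.93917629  0.97722041]
lock_pin_knob 0.78 [ 0.559 -0.321  0.112] [366. 312.]
lock_pin_knob 0.63 [ 0.517 -0.218  0.101] [331. 296.]
lock_pin_knob 0.59 [ 0.59  -0.207  0.1  ] [351. 284.]
short_pin_knob 0.57 [ 0.484 -0.3    0.093] [337. 323.]
pin_block 0.82 [ 0.518 -0.318  0.047] [351. 334.]
pin_block 0.23 [ 0.482 -0.298  0.09 ] [336. 324.]
lock_bore 0.57 [ 0.623 -0.043  0.119] [331. 242.]
handle_centre 0.89 [ 0.624 -0.04   0.117] [330. 242.]
handle_centre 0.72 [ 0.56  -0.319  0.112] [366. 311.]
handle_ball1 0.89 [ 0.538 -0.019  0.193] [301. 227.]
handle_ball2 0.89 [ 0.538 -0.019  0.193] [301. 227.]
handle_ball3 0.89 [ 0.538 -0.019  0.193] [301. 227.]
drive_head 0.67 [ 0.62 -0.04  0.12] [329. 242.]
```

View pics/top0.png

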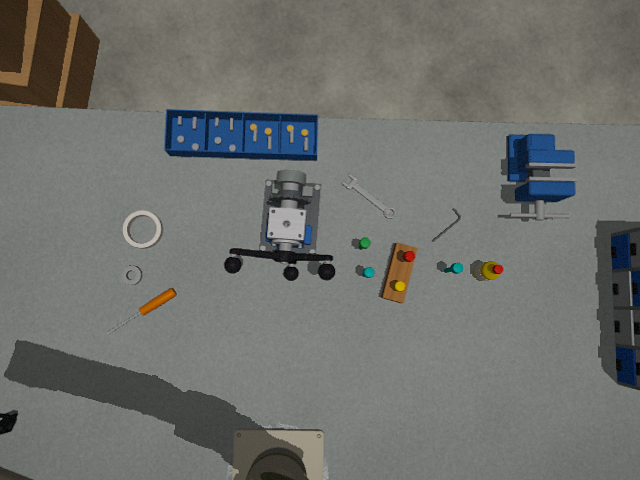

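View pics/side0.png

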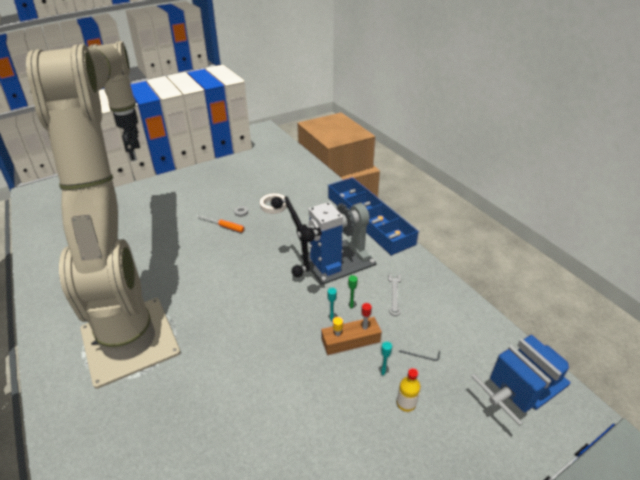

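Candidates for the red pin: red knob in the block, top (409,256) / side (367,309); yellow knob (399,286); green (364,243); turquoise (369,272) and (457,267); red bottle cap (498,269). I choose the red knob in the block and check it in a close crop while measuring.

```bash
python3 - <<'E'
from h import *
P={n:camera(n) for n in("top","side")}
a=P["top"]; i1=cv2.resize(a["img"][190:310,220:430],None,fx=3.6,fy=3.6,interpolation=cv2.INTER_CUBIC)
cv2.imwrite("pics/c1.png",i1[:,:,::-1])
def comps(p,m,name,mn=8):
    n,l,s,c=cv2.connectedComponentsWithStats(m.astype(np.uint8))
    for k in range(1,n):
        if s[k,4]>=mn:
            q=cloud(p,l==k)
            if len(q): print(name,c[k].round(1),s[k,4],"med",np.median(q,0).round(4),"zmax",np.percentile(q[:,2],95).round(4))
for n,p in P.items():
    h=cv2.cvtColor(p["img"],cv2.COLOR_RGB2HSV); H,S,V=[h[...,k].astype(int) for k in range(3)]
    comps(p,((H<7)|(H>173))&(S>150)&(V>80),n+" red",15)
    comps(p,(H>24)&(H<33)&(S>150)&(V>120),n+" yel",15)
p=a
# cap plane
w=np.zeros((480,640),bool); w[200:250,262:312]=True
v,u=np.nonzero(w); q=np.array([world(p,x,y) for x,y in zip(u,v)])
k=(abs(q[:,2]-.209)<.006); 
m=np.zeros((480,640),np.uint8); m[v[k],u[k]]=1
n,l,s,c=cv2.connectedComponentsWithStats(m); b=1+np.argmax(s[1:,4]); 
vv,uu=np.nonzero(l==b); qq=np.array([ray_z(p,x,y,.209) for x,y in zip(uu,vv)])
r=cv2.minAreaRect(qq[:,:2].astype(np.float32)*1000); print("cap",r,qq.mean(0),cv2.boxPoints(r).round(1).tolist())
hole=(p["img"][200:250,262:312].mean(2)); 
# balls: hough
g=cv2.cvtColor(a["img"],cv2.COLOR_RGB2GRAY)
d=(g<45); d[:240]=0; d[290:]=0; d[:,:215]=0; d[:,350:]=0
d=cv2.erode(d.astype(np.uint8),np.ones((9,9))); n,l,s,c=cv2.connectedComponentsWithStats(d)
for k in range(1,n):
    x,y=c[k]; print("ball",c[k].round(1),s[k,4],world(p,x,y).round(4))
E
```

```text
top red [409.3 255.7] 85 med [ 0.56   -0.3136  0.1267] zmax 0.1319
top red [498.1 268.9] 65 med [ 0.5329 -0.5317  0.13  ] zmax 0.1348
top yel [489.7 271.5] 111 med [ 0.5243 -0.5236  0.09  ] zmax 0.0984
top yel [399.5 286.7] 47 med [ 0.4838 -0.2956  0.0981] zmax 0.1027
side red [366.  309.1] 95 med [ 0.5587 -0.3207  0.1255] zmax 0.1294
side red [412.4 373.5] 77 med [ 0.5328 -0.535   0.1306] zmax 0.1339
side yel [337.3 320.8] 30 med [ 0.487  -0.2966  0.0972] zmax 0.0988
side yel [410.7 387.6] 75 med [ 0.5255 -0.5452  0.0916] zmax 0.0978
cap ((620.91015625, -9.917304992675781), (83.94171142578125, 70.96044158935547), 86.89701843261719) [ 0.62092291 -0.00993814  0.209     ] [[583.2000122070312, -49.900001525878906], [654.0999755859375, -53.70000076293945], [658.5999755859375, 30.100000381469727], [587.7999877929688, 33.900001525878906]]
ball [284.4 255.7] 25 [ 0.5478 -0.0078  0.1848]
ball [326.1 271.1] 25 [ 0.51   -0.1037  0.2543]
ball [290.6 272.8] 8 [ 0.5153 -0.0203  0.05  ]
```

View pics/c1.png

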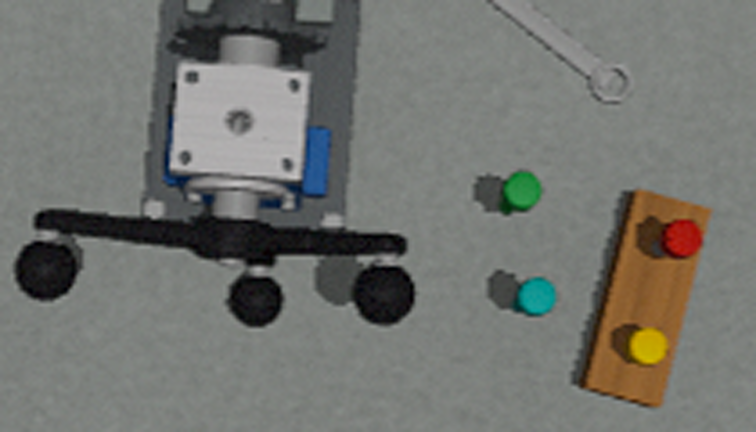

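The crop shows the chosen red knob in the block at crop (683,238), which is (409.7,256) in the full picture. The bore is at (286.4,223.6). The balls are left (233,265), bottom (291,273) and right (327,272). I'm moving now.

Emit:
{"name": "carry_out", "arguments": {"deltas": [[-0.1, -0.1, -0.4, 0, 0.3], [-0.5, -0.57, -0.87, 0, 0.3], [-0.84, -0.97, -0.87, 0, 0.3], [-0.84, -0.97, -0.87, 0, 0.3], [-0.84, -0.97, -0.87, 0, 0.3]], "force": 40}}

```text
clock: 1.72
position: [0.2843, 0.4048, 0.3864]
ee_rot: [0.176, 0.984, 0.002, 0.001]
ft_force: [-0.6, 0.5, -0.0]
grip_width: 0.65
grasp_force: 0.0
```

```bash
python3 - <<'E'
from h import *
print(ray_z(camera("top"),286.4,223.6,.209))
E
```

```text
[ 0.62058162 -0.01124381  0.209     ]
```

Emit:
{"name": "carry_out", "arguments": {"deltas": [[-0.34, -0.4, 0, 0, 0.3], [-0.68, -0.8, 0, 0, 0.3], [-0.84, -0.97, 0, 0, 0.3], [-0.84, -0.97, 0, 0, 0.3]]}}

```text
clock: 2.28
position: [0.3519, 0.2257, 0.3839]
ee_rot: [0.175, 0.985, 0.0, 0.0]
ft_force: [-0.4, 0.3, -0.2]
grip_width: 0.653
grasp_force: 0.0
```

Emit:
{"name": "carry_out", "arguments": {"deltas": [[-0.34, -0.4, 0, 0, 0.3], [-0.68, -0.8, 0, 0, 0.3], [-0.84, -0.97, 0, 0, 0.3], [-0.84, -0.97, 0, 0, 0.3]]}}

```text
clock: 2.78
position: [0.4207, 0.0463, 0.3838]
ee_rot: [0.175, 0.985, -0.0, 0.0]
ft_force: [0.6, -0.0, -0.5]
grip_width: 0.647
grasp_force: 0.0
```

Emit:
{"name": "carry_out", "arguments": {"deltas": [[-0.34, -0.4, 0, 0, 0.3], [-0.68, -0.8, 0, 0, 0.3], [-0.84, -0.97, 0, 0, 0.3], [-0.84, -0.97, 0, 0, 0.3], [-0.84, -0.97, 0, 0, 0.3]]}}

```text
clock: 3.4
position: [0.4893, -0.1289, 0.3832]
ee_rot: [0.172, 0.985, -0.0, -0.001]
ft_force: [0.8, -0.2, 0.4]
grip_width: 0.648
grasp_force: 0.0
```

Emit:
{"name": "carry_out", "arguments": {"deltas": [[-0.3, -0.35, 0.1, -0.3, 0.3], [-0.6, -0.7, 0.4, -0.56, 0.3], [-0.87, -1, 0.8, -0.56, 0.3], [-0.87, -1, 1, -0.56, 0.3], [-0.87, -1, 1, -0.56, 0.3], [-0.87, -1, 1, -0.56, 0.3]]}}

```text
clock: 4.15
position: [0.5604, -0.3143, 0.2309]
ee_rot: [0.026, 1.0, 0.001, -0.002]
ft_force: [0.2, 1.0, 0.7]
grip_width: 0.646
grasp_force: 0.0
```

```bash
python3 - <<'E'
from h import *
o=manip.get_obs(); print(o["position"],o["ee_rot"],np.round(o["joint_pos"],2))
p=camera("side"); save(p,"pics/s1.png",(300,200,440,340),4)
E
```

```text
[ 0.56036495 -0.31427885  0.23091601] [ 0.0262551   0.99965204  0.00117752 -0.00225522] [-0.18  0.5   0.87  1.48 -0.38  1.35  2.23]
```

View pics/s1.png

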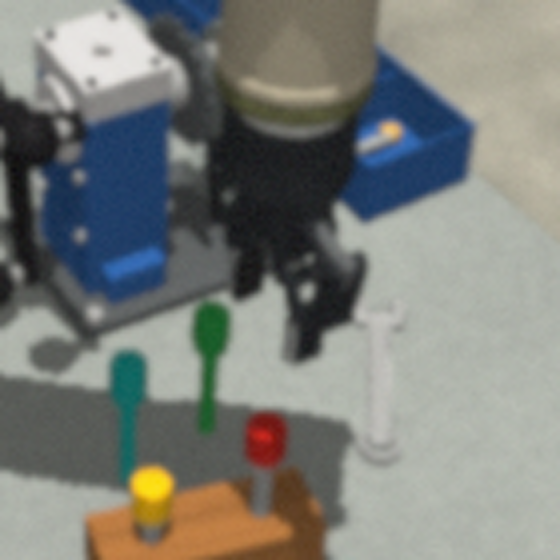

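The gripper hangs above the red knob at crop (266,440), and the way down is clear. I'm descending and grasping.

Emit:
{"name": "carry_out", "arguments": {"deltas": [[0, -0.01, 0.3, 0, 0.3], [0, -0.01, 0.55, 0, 0.3], [0, -0.01, 0.7, 0, 0.3], [0, -0.01, 0.767, 0, 0.3], [0, -0.01, 0.767, 0, 0.3], [0, -0.01, 0.767, 0, -0.2], [0, -0.01, 0.767, 0, -0.6], [0, -0.01, 0.767, 0, -1], [0, -0.01, 0.767, 0, -1], [0, -0.01, 0.767, 0, -1], [0, -0.01, 0.767, 0, -1]], "force": 40}}

```text
clock: 5.58
position: [0.5613, -0.3172, 0.1201]
ee_rot: [0.026, 1.0, 0.0, 0.001]
ft_force: [-0.9, 3.8, 6.2]
grip_width: 0.309
grasp_force: 38.8
```

Emit:
{"name": "carry_out", "arguments": {"deltas": [[0, 0, -0.15, 0, -1], [0, 0, -0.5, 0, -1], [0, 0, -0.85, 0, -1], [0, 0, -1, 0, -1], [0, 0, -1, 0, -1]]}}

```text
clock: 6.2
position: [0.5607, -0.3184, 0.2705]
ee_rot: [0.027, 1.0, -0.0, 0.002]
ft_force: [0.1, 0.1, -3.0]
grip_width: 0.306
grasp_force: 39.8
```

Emit:
{"name": "carry_out", "arguments": {"deltas": [[0, 0, -0.3, 0, -1], [-0.1, 0.3, -0.6, 0, -1], [-0.3, 0.7, -0.6, 0, -1], [-0.3, 1, -0.6, 0, -1], [-0.3, 1, -0.6, 0, -1]]}}

```text
clock: 6.82
position: [0.6148, -0.1643, 0.3564]
ee_rot: [0.023, 1.0, 0.001, -0.001]
ft_force: [-0.2, -0.6, -2.8]
grip_width: 0.3
grasp_force: 39.9
```

```bash
python3 - <<'E'
from h import *
o=manip.get_obs(); print(o["position"],o["ee_rot"],o["grip_width"],o["ft_force"])
p=camera("side"); save(p,"pics/s2.png",(290,190,430,330),4)
E
```

```text
[ 0.6147512  -0.16432732  0.35637701] [ 0.02258673  0.99974326  0.00126047 -0.00129195] 0.2998050133576793 [-0.23398808 -0.63371404 -2.76189996]
```

View pics/s2.png

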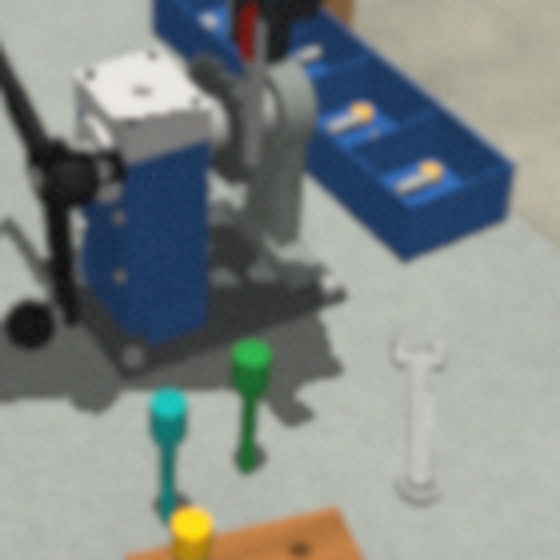

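The pin hangs in the gripper with its tip near crop (250,185), i.e. pixel (352,236). The empty block hole is at (365,327) and the bore mouth at (326,213). I'll use hole-to-bore differences to set the offset.

```bash
python3 - <<'E'
from h import *
p=camera("side"); t=camera("top"); o=manip.get_obs(); print(o["position"])
# refine dark hole centroids near the guesses
def dark(p,u,v,r,z,nm):
    g=cv2.resize(cv2.cvtColor(p["img"],cv2.COLOR_RGB2GRAY)[v-r:v+r+1,u-r:u+r+1].astype(np.float32),None,fx=1,fy=1)
    w=np.clip(np.median(g)-g-12,0,None); y,x=np.mgrid[-r:r+1,-r:r+1]
    c=(u+(w*x).sum()/w.sum(),v+(w*y).sum()/w.sum()); print(nm,c,ray_z(p,*c,z))
dark(p,326,213,4,.209,"bore side"); dark(t,286,224,4,.209,"bore top")
dark(p,365,327,4,.045,"hole side")
g=cv2.cvtColor(t["img"],cv2.COLOR_RGB2GRAY); print("hole pred top",proj(t,[.561,-.318,.045]))
print("shank pred: collar",proj(p,o["position"]-[0,0,.027])," tip",proj(p,o["position"]-[0,0,.112]))
i=p["img"][205:245,335:370]
for v in range(212,242,3): print(v,p["img"][v,342:364].mean(1).round().astype(int).tolist())
E
```

```text
[ 0.61267925 -0.17115194  0.35764421]
bore side (np.float64(324.97340425531917), np.float64(212.33510638297872)) [ 0.62268579 -0.01087974  0.209     ]
bore top (np.float64(286.1861471861472), np.float64(222.82142857142858)) [ 0.62239038 -0.01069749  0.209     ]
hole side (np.float64(364.43288590604027), np.float64(326.80872483221475)) [ 0.5631135  -0.31389844  0.045     ]
hole pred top [404.62473352 258.1824783 ]
shank pred: collar [354.32282197 205.71034127]  tip [353.0959161 232.5538469]
212 [67, 59, 58, 58, 61, 72, 90, 97, 102, 103, 101, 102, 104, 105, 107, 100, 98, 118, 138, 147, 150, 150]
215 [191, 165, 133, 94, 65, 61, 63, 73, 81, 91, 96, 102, 107, 114, 139, 153, 134, 105, 112, 130, 137, 137]
218 [157, 175, 179, 158, 114, 75, 57, 68, 84, 92, 95, 102, 104, 111, 127, 139, 133, 107, 94, 107, 115, 117]
221 [143, 158, 164, 154, 130, 90, 62, 56, 61, 79, 95, 100, 101, 100, 100, 101, 96, 87, 84, 88, 95, 94]
224 [114, 118, 118, 112, 101, 77, 58, 55, 66, 78, 96, 101, 103, 95, 84, 78, 77, 80, 81, 81, 77, 78]
227 [74, 74, 68, 62, 59, 58, 53, 58, 66, 85, 99, 100, 100, 89, 80, 72, 75, 75, 77, 80, 83, 81]
230 [59, 56, 52, 47, 48, 53, 50, 56, 70, 85, 97, 100, 97, 86, 76, 75, 70, 73, 77, 82, 81, 86]
233 [115, 116, 95, 73, 60, 57, 55, 54, 60, 60, 65, 73, 74, 74, 70, 73, 76, 76, 85, 86, 82, 84]
236 [121, 155, 172, 168, 148, 128, 121, 126, 124, 103, 82, 76, 74, 74, 73, 78, 79, 84, 87, 88, 86, 84]
239 [125, 149, 152, 147, 148, 152, 157, 154, 138, 107, 78, 73, 73, 73, 74, 76, 82, 85, 93, 91, 90, 92]
```

Emit:
{"name": "carry_out", "arguments": {"deltas": [[0, 0.3, 0, 0, -1], [0, 0.65, 0, 0, -1], [0, 0.9, 0, 0, -1], [0, 1, 0, 0, -1], [0, 1, 0, 0, -1], [0, 1, 0, 0, -1]]}}

```text
clock: 7.72
position: [0.621, -0.0234, 0.3588]
ee_rot: [0.029, 1.0, -0.0, 0.0]
ft_force: [0.5, -0.6, -2.2]
grip_width: 0.306
grasp_force: 40.1
```

```bash
python3 - <<'E'
from h import *
p=camera("side");o=manip.get_obs(); P=o["position"]; print(P,o["ee_rot"],o["ft_force"])
from scipy.spatial.transform import Rotation as R
d=np.array([.6225,-.0108,P[2]])-P; print("frac",R.from_quat(o["ee_rot"]).inv().apply(d)/.15)
print(proj(p,P-[0,0,.112]), proj(p,P-[0,0,.07]))
for v in range(185,212,2): print(v,p["img"][v,318:345].mean(1).round().astype(int).tolist())
E
```

```text
[ 0.62102046 -0.02324471  0.35885021] [ 2.85170822e-02  9.99593251e-01 -3.22514901e-04  7.22100079e-05] [ 0.15927962 -0.47857775 -2.58609429]
frac [-5.11767454e-03  8.33921415e-02 -5.25921731e-05]
[326.67227922 203.79866464] [326.67163129 191.31476344]
185 [184, 182, 183, 183, 182, 180, 172, 144, 120, 104, 101, 95, 86, 77, 71, 70, 62, 61, 65, 62, 64, 62, 64, 60, 60, 63, 61]
187 [184, 183, 182, 183, 182, 178, 170, 142, 116, 105, 99, 89, 80, 75, 75, 71, 68, 67, 65, 64, 64, 66, 63, 64, 65, 65, 66]
189 [183, 182, 182, 181, 180, 178, 163, 137, 110, 101, 96, 87, 70, 62, 67, 75, 77, 70, 65, 62, 65, 62, 63, 63, 66, 63, 64]
191 [183, 182, 183, 183, 180, 178, 164, 136, 109, 103, 97, 82, 69, 60, 58, 60, 70, 73, 72, 72, 66, 63, 68, 66, 71, 75, 83]
193 [182, 183, 184, 183, 182, 179, 165, 136, 110, 103, 95, 81, 70, 60, 58, 59, 62, 62, 68, 73, 76, 91, 108, 127, 132, 126, 118]
195 [181, 180, 182, 179, 178, 176, 163, 136, 109, 104, 95, 82, 67, 58, 58, 59, 56, 56, 61, 63, 67, 91, 124, 156, 167, 159, 140]
197 [180, 180, 180, 177, 177, 177, 165, 136, 112, 101, 94, 82, 67, 63, 59, 58, 61, 59, 59, 59, 60,
[... 236 characters left out ...]
1, 62, 61, 55, 57, 58, 57, 59, 60, 57, 60]
203 [176, 172, 169, 168, 164, 157, 142, 125, 108, 101, 98, 114, 140, 154, 158, 139, 110, 84, 65, 63, 61, 56, 56, 60, 57, 57, 58]
205 [145, 137, 135, 130, 123, 121, 121, 119, 114, 111, 111, 113, 123, 134, 148, 161, 160, 141, 108, 71, 57, 54, 51, 54, 52, 57, 57]
207 [121, 119, 120, 121, 121, 119, 119, 120, 120, 119, 120, 119, 117, 120, 123, 135, 147, 149, 123, 84, 58, 48, 51, 52, 49, 51, 51]
209 [118, 118, 117, 120, 121, 119, 122, 124, 124, 121, 121, 117, 117, 120, 120, 122, 123, 123, 108, 77, 60, 49, 50, 45, 50, 47, 51]
211 [121, 120, 117, 119, 120, 122, 126, 128, 129, 123, 120, 118, 119, 119, 119, 119, 119, 117, 117, 103, 88, 71, 56, 51, 53, 47, 48]
```

Emit:
{"name": "carry_out", "arguments": {"deltas": [[-0.005, 0.083, 0, 0, -1], [-0.005, 0.083, 0.05, 0, -1], [-0.005, 0.083, 0.12, 0, -1], [-0.005, 0.083, 0.18, 0, -1], [-0.005, 0.083, 0.23, 0, -1], [-0.005, 0.083, 0.27, 0, -1], [-0.005, 0.083, 0.3, 0, -1], [-0.005, 0.083, 0.32, 0, -1], [-0.005, 0.083, 0.32, 0, -1]]}}

```text
clock: 8.9
position: [0.6236, -0.0093, 0.313]
ee_rot: [0.027, 1.0, -0.0, 0.002]
ft_force: [1.1, -3.2, -1.1]
grip_width: 0.305
grasp_force: 40.7
```

Emit:
{"name": "carry_out", "arguments": {"deltas": [[0, -0.007, 0.02, 0, -1], [0, -0.007, 0.05, 0, -1], [0, -0.007, 0.08, 0, -1], [0, -0.007, 0.11, 0, -1], [0, -0.007, 0.13, 0, -1], [0, -0.007, 0.13, 0, -1]]}}

```text
clock: 9.65
position: [0.6225, -0.0094, 0.2907]
ee_rot: [0.027, 1.0, -0.0, -0.0]
ft_force: [2.9, -4.2, -4.3]
grip_width: 0.304
grasp_force: 40.2
```

Emit:
{"name": "carry_out", "arguments": {"deltas": [[0, -0.007, 0.13, 0, -0.2], [0, -0.007, 0.13, 0, 0.2], [0, -0.007, 0.13, 0, 0.4], [0, -0.007, 0.13, 0, 0.4], [0, -0.007, -0.1, 0, 0.4], [0, -0.007, -0.4, 0, 0.4], [0, -0.007, -0.6, 0, 0.4], [0, -0.007, -0.6, 0, 0.4]]}}

```text
clock: 10.65
position: [0.6233, -0.0107, 0.3839]
ee_rot: [0.027, 1.0, 0.0, 0.002]
ft_force: [-0.3, 0.7, 0.0]
grip_width: 0.702
grasp_force: 0.0
```

Emit:
{"name": "carry_out", "arguments": {"deltas": [[0.3, 0.2, 0, 0, 0.6], [0.7, 0.5, 0, 0, 0.6], [0.8, 0.8, 0, 0, 0.6], [0.8, 0.8, 0, 0, 0.6], [0.8, 0.8, 0, 0, 0.6]]}}

```text
clock: 11.28
position: [0.509, 0.1159, 0.3809]
ee_rot: [0.026, 1.0, -0.0, -0.0]
ft_force: [0.3, 0.3, 0.8]
grip_width: 0.796
grasp_force: 0.0
```

```bash
python3 - <<'E'
from h import *
from scipy.spatial.transform import Rotation as R
p=camera("side");t=camera("top");o=manip.get_obs(); P=o["position"]; print(P,o["ee_rot"])
i=np.hstack([cv2.resize(a["img"][b[1]:b[1]+100,b[0]:b[0]+66],None,fx=6,fy=6,interpolation=cv2.INTER_CUBIC) for a,b in((p,(275,175)),(t,(272,205)))])
cv2.imwrite("pics/st.png",i[:,:,::-1])
B=np.array([.6225,-.0108,0]); a=-np.radians(3.1); X=np.array([np.cos(a),np.sin(a),0]); L=np.array([-X[1],X[0],0])
H=B-.105*X; H[2]=.158; print("H",H)
for e in(37,157,277):
    w=H+.125*(-L*np.cos(np.radians(e))+[0,0,np.sin(np.radians(e))]); print(e,w,proj(t,w),proj(p,w))
for q in("handle_ball1","lock_pin_knob"):
  for n,a in(("t",t),("s",p)):
    for b in boxes_of(q,a)[:4]: print(q,n,round(b["conf"],2),np.round(b["position"],3),proj(a,b["position"]).round())
E
```

```text
[0.50950484 0.11467415 0.38101148] [ 2.78274523e-02  9.99612714e-01 -2.25706159e-04 -6.33553269e-05]
H [ 0.51765365 -0.00512172  0.158     ]
37 [ 0.51225499 -0.10480508  0.23322688] [326.22503899 270.66527453] [307.26886235 235.0536727 ]
157 [0.52387613 0.10977301 0.20684139] [232.40136757 264.06328279] [276.26481423 202.86338957]
277 [ 0.51682983 -0.0203331   0.03393173] [290.79904847 272.50291171] [296.8448926  271.18904851]
handle_ball1 t 0.76 [ 0.538 -0.023  0.202] [291. 259.]
handle_ball1 t 0.28 [0.502 0.406 0.015] [128. 275.]
handle_ball1 s 0.59 [ 0.54  -0.019  0.194] [301. 227.]
lock_pin_knob t 0.65 [ 0.52  -0.213  0.12 ] [368. 271.]
lock_pin_knob t 0.53 [ 0.592 -0.201  0.119] [364. 242.]
lock_pin_knob t 0.52 [ 0.626 -0.012  0.298] [286. 215.]
lock_pin_knob t 0.49 [ 0.533 -0.433  0.123] [457. 268.]
lock_pin_knob s 0.78 [ 0.532 -0.436  0.102] [384. 350.]
lock_pin_knob s 0.55 [ 0.591 -0.204  0.1  ] [351. 283.]
lock_pin_knob s 0.49 [ 0.517 -0.217  0.102] [330. 296.]
lock_pin_knob s 0.48 [ 0.624 -0.012  0.273] [326. 194.]
```

View pics/st.png

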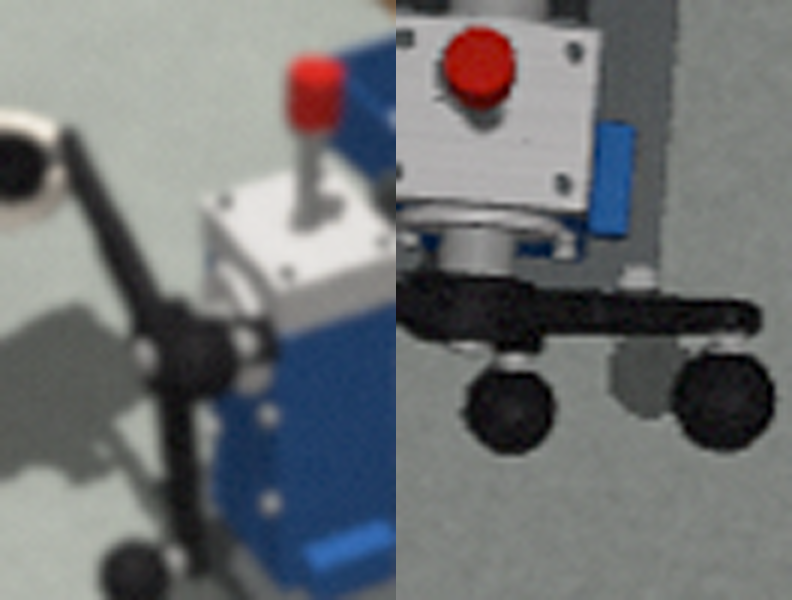

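The pin stands upright in the bore: red knob at side crop (316,95), top crop (479,67). The balls match the model to about 2 mm, with the left ball at (277,203) in the side picture. I'm grasping the left ball.

Emit:
{"name": "carry_out", "arguments": {"deltas": [[-0.085, -0.027, 0.3, 0, 0.6], [-0.085, -0.027, 0.6, 0, 0.6], [-0.085, -0.027, 0.85, 0, 0.6], [-0.085, -0.027, 1, 0, 0.6], [-0.085, -0.027, 1, 0, 0.6]]}}

```text
clock: 12.2
position: [0.521, 0.1105, 0.23]
ee_rot: [0.027, 1.0, -0.001, -0.001]
ft_force: [-0.1, -0.2, 0.1]
grip_width: 0.797
grasp_force: 0.0
```

Emit:
{"name": "carry_out", "arguments": {"deltas": [[0, 0, 0.07, 0, 0.6], [0, 0, 0.13, 0, 0.6], [0, 0, 0.13, 0, 0.6], [0, 0, 0.13, 0, 0.3], [0, 0, 0.13, 0, 0], [0, 0, 0.13, 0, -0.3], [0, 0, 0.13, 0, -0.6], [0, 0, 0.13, 0, -0.6]], "force": 25}}

```text
clock: 13.2
position: [0.5218, 0.1109, 0.2119]
ee_rot: [0.027, 1.0, -0.0, 0.0]
ft_force: [0.8, -3.1, 1.8]
grip_width: 0.453
grasp_force: 25.2
```

Emit:
{"name": "carry_out", "arguments": {"deltas": [[-0.0, -0.007, -0.016, 0, -0.6], [0, -0.015, -0.033, 0, -0.6], [0, -0.031, -0.066, 0, -0.6], [0, -0.049, -0.097, 0, -0.6], [0, -0.068, -0.128, 0, -0.6], [0, -0.089, -0.158, 0, -0.6], [0, -0.11, -0.188, 0, -0.6], [0, -0.133, -0.216, 0, -0.6], [0, -0.158, -0.243, 0, -0.6], [0, -0.158, -0.243, 0, -0.6]], "force": 25}}

```text
clock: 14.45
position: [0.5205, 0.0872, 0.2487]
ee_rot: [0.027, 1.0, 0.0, 0.0]
ft_force: [1.8, -3.3, 0.1]
grip_width: 0.448
grasp_force: 25.9
```

```bash
cat >> h.py <<'E'
def chk(e=None,n=0,step=2,centre=(.5155,-.005,.161)):
    o=manip.get_obs(); P=np.array(o["position"]); L=np.array([.054,.9985]); 
    l=(P[:2]-np.array(centre[:2]))@L; zz=P[2]-centre[2]
    print("t",round(o["clock"],2),"tcp ang",np.degrees(np.arctan2(zz,-l)).round(2),"r",np.hypot(l,zz).round(4),"F",np.round(o["ft_force"],1),"w",round(o["grip_width"],3))
    p=camera("side"); h=cv2.cvtColor(p["img"],cv2.COLOR_RGB2HSV); m=((h[...,0]<7)|(h[...,0]>173))&(h[...,1]>150)&(h[...,2]>80); m[:,:290]=0; m[250:]=0; m[:,360:]=0
    v,u=np.nonzero(m); print("knob side px",len(u),u.mean().round(1) if len(u) else 0,v.mean().round(2) if len(u) else 0)
    q=cloud(p,m); print("knob",np.median(q,0).round(4),np.percentile(q[:,2],97).round(4)) if len(q) else 0
    return P
def arc(e,ds):
    for d in ds:
        a,b=np.radians(e),np.radians(e-d); print(d,"ty",round(.8333*(np.cos(a)-np.cos(b)),3),"tz",round(-.8333*(np.sin(b)-np.sin(a)),3))
E
python3 - <<'E'
from h import *
chk(); arc(137,[2,4,6,8,10])
E
```

```text
t 14.45 tcp ang 136.46 r 0.1273 F [ 1.8 -3.3  0.1] w 0.448
knob side px 76 325.2 189.11
knob [ 0.6224 -0.0129  0.2914] 0.2992
2 ty -0.02 tz -0.021
4 ty -0.041 tz -0.041
6 ty -0.063 tz -0.061
8 ty -0.085 tz -0.079
10 ty -0.108 tz -0.097
```

Emit:
{"name": "carry_out", "arguments": {"deltas": [[0, -0.01, -0.011, 0, -0.6], [0, -0.02, -0.021, 0, -0.6], [0, -0.031, -0.031, 0, -0.6], [0, -0.041, -0.041, 0, -0.6], [0, -0.052, -0.051, 0, -0.6], [0, -0.063, -0.061, 0, -0.6], [0, -0.063, -0.061, 0, -0.6]]}}

```text
clock: 15.38
position: [0.52, 0.078, 0.2576]
ee_rot: [0.027, 1.0, 0.0, 0.0]
ft_force: [3.8, -1.4, 0.3]
grip_width: 0.451
grasp_force: 25.9
```

```bash
python3 - <<'E'
from h import *
chk(); arc(131,[2,4,6])
E
```

```text
t 15.38 tcp ang 130.68 r 0.1274 F [ 3.8 -1.4  0.3] w 0.451
knob side px 74 325.1 189.28
knob [ 0.6218 -0.0136  0.2911] 0.2999
2 ty -0.022 tz -0.019
4 ty -0.045 tz -0.037
6 ty -0.069 tz -0.054
```

Emit:
{"name": "carry_out", "arguments": {"deltas": [[-0.003, -0.011, -0.01, 0, -0.6], [-0.005, -0.022, -0.019, 0, -0.6], [-0.005, -0.034, -0.028, 0, -0.6], [-0.005, -0.045, -0.037, 0, -0.6], [-0.005, -0.057, -0.046, 0, -0.6], [-0.005, -0.069, -0.054, 0, -0.6], [-0.005, -0.069, -0.054, 0, -0.6]]}}

```text
clock: 16.3
position: [0.5196, 0.0678, 0.2656]
ee_rot: [0.027, 1.0, 0.0, -0.001]
ft_force: [-5.6, 3.0, 2.5]
grip_width: 0.448
grasp_force: 26.1
```

```bash
python3 - <<'E'
from h import *
chk(); arc(125,[2,4,6])
E
```

```text
t 16.3 tcp ang 124.89 r 0.1275 F [-5.6  3.   2.5] w 0.448
knob side px 74 325.0 189.11
knob [ 0.6225 -0.013   0.2897] 0.3
2 ty -0.024 tz -0.016
4 ty -0.049 tz -0.032
6 ty -0.074 tz -0.046
```

Emit:
{"name": "carry_out", "arguments": {"deltas": [[0.002, -0.012, -0.008, 0, -0.6], [0.002, -0.024, -0.016, 0, -0.6], [0.002, -0.036, -0.024, 0, -0.6], [0.002, -0.049, -0.032, 0, -0.6], [0.002, -0.062, -0.039, 0, -0.6], [0.002, -0.074, -0.046, 0, -0.6], [0.002, -0.074, -0.046, 0, -0.6]]}}

```text
clock: 17.23
position: [0.5189, 0.0566, 0.2726]
ee_rot: [0.027, 1.0, 0.0, -0.0]
ft_force: [-5.8, 2.9, 2.1]
grip_width: 0.454
grasp_force: 26.1
```

```bash
python3 - <<'E'
from h import *
chk(); arc(119,[2,4,6]); arc(113,[2,4,6])
E
```

```text
t 17.23 tcp ang 118.93 r 0.1275 F [-5.8  2.9  2.1] w 0.454
knob side px 76 324.8 189.18
knob [ 0.6217 -0.0129  0.2901] 0.2998
2 ty -0.026 tz -0.014
4 ty -0.052 tz -0.026
6 ty -0.078 tz -0.038
2 ty -0.027 tz -0.011
4 ty -0.054 tz -0.021
6 ty -0.082 tz -0.03
```

Emit:
{"name": "carry_out", "arguments": {"deltas": [[0.002, -0.013, -0.007, 0, -0.6], [0.002, -0.026, -0.014, 0, -0.6], [0.002, -0.039, -0.02, 0, -0.6], [0.002, -0.052, -0.026, 0, -0.6], [0.002, -0.065, -0.032, 0, -0.6], [0.002, -0.078, -0.038, 0, -0.6], [0.002, -0.078, -0.038, 0, -0.6]]}}

```text
clock: 18.15
position: [0.5183, 0.0447, 0.2784]
ee_rot: [0.027, 1.0, 0.0, 0.0]
ft_force: [-5.3, 2.3, 4.0]
grip_width: 0.445
grasp_force: 26.2
```

```bash
python3 - <<'E'
from h import *
chk(); arc(107,[2,4,6])
E
```

```text
t 18.15 tcp ang 112.95 r 0.1275 F [-5.3  2.3  4. ] w 0.445
knob side px 79 324.5 189.33
knob [ 0.6204 -0.0126  0.2905] 0.2993
2 ty -0.028 tz -0.008
4 ty -0.056 tz -0.015
6 ty -0.085 tz -0.021
```

Emit:
{"name": "carry_out", "arguments": {"deltas": [[0.002, -0.013, -0.006, 0, -0.6], [0.002, -0.027, -0.011, 0, -0.6], [0.002, -0.04, -0.016, 0, -0.6], [0.002, -0.054, -0.021, 0, -0.6], [0.002, -0.068, -0.026, 0, -0.6], [0.002, -0.082, -0.03, 0, -0.6], [0.002, -0.082, -0.03, 0, -0.6]]}}

```text
clock: 19.08
position: [0.5175, 0.0324, 0.2829]
ee_rot: [0.027, 1.0, 0.0, 0.0]
ft_force: [-0.7, 3.0, 7.4]
grip_width: 0.45
grasp_force: 26.3
```

```bash
python3 - <<'E'
from h import *
chk(); arc(101,[2,4,6])
E
```

```text
t 19.07 tcp ang 107.06 r 0.1275 F [-0.7  3.   7.4] w 0.45
knob side px 78 324.4 189.76
knob [ 0.6197 -0.0123  0.2882] 0.2987
2 ty -0.029 tz -0.005
4 ty -0.057 tz -0.009
6 ty -0.086 tz -0.012
```

Emit:
{"name": "carry_out", "arguments": {"deltas": [[0.002, -0.014, -0.008, 0, -0.6], [0.002, -0.028, -0.014, 0, -0.6], [0.002, -0.042, -0.02, 0, -0.6], [0.002, -0.056, -0.023, 0, -0.6], [0.002, -0.056, -0.023, 0, -0.6]]}}

```text
clock: 19.75
position: [0.5169, 0.0231, 0.2856]
ee_rot: [0.027, 1.0, -0.001, 0.0]
ft_force: [6.3, -0.9, -4.6]
grip_width: 0.445
grasp_force: 26.0
```

```bash
python3 - <<'E'
from h import *
chk(); arc(103,[2,4,6])
E
```

```text
t 19.75 tcp ang 102.7 r 0.1277 F [ 6.3 -0.9 -4.6] w 0.445
knob side px 80 324.3 189.94
knob [ 0.6197 -0.0121  0.2884] 0.2985
2 ty -0.028 tz -0.006
4 ty -0.057 tz -0.011
6 ty -0.086 tz -0.015
```

Emit:
{"name": "carry_out", "arguments": {"deltas": [[0, -0.014, -0.003, 0, -0.6], [0, -0.028, -0.004, 0, -0.6], [0, -0.042, -0.006, 0, -0.6], [0, -0.057, -0.008, 0, -0.6], [0, -0.057, -0.008, 0, -0.6]]}}

```text
clock: 20.42
position: [0.5165, 0.0148, 0.2871]
ee_rot: [0.027, 1.0, -0.0, 0.001]
ft_force: [4.9, 0.1, -2.0]
grip_width: 0.45
grasp_force: 26.2
```

```bash
python3 - <<'E'
from h import *
chk(); arc(99,[2,4,6])
E
```

```text
t 20.43 tcp ang 98.92 r 0.1276 F [ 4.9  0.1 -2. ] w 0.45
knob side px 76 324.9 197.78
knob [ 0.6173 -0.0191  0.2672] 0.2749
2 ty -0.029 tz -0.004
4 ty -0.058 tz -0.007
6 ty -0.087 tz -0.009
```

The pin has dropped about 23 mm (knob row 190 → 198) after about 58° of turning. Now I'll feel gently for the catch.

Emit:
{"name": "carry_out", "arguments": {"deltas": [[0, -0.015, -0.002, 0, -0.6], [0, -0.029, -0.004, 0, -0.6], [0, -0.044, -0.006, 0, -0.6], [0, -0.058, -0.007, 0, -0.6], [0, -0.058, -0.007, 0, -0.6]]}}

```text
clock: 21.1
position: [0.516, 0.0063, 0.2881]
ee_rot: [0.027, 1.0, -0.0, 0.001]
ft_force: [4.9, -0.1, -1.4]
grip_width: 0.447
grasp_force: 26.2
```

```bash
python3 - <<'E'
from h import *
chk(); arc(95,[1,2,3,4])
E
```

```text
t 21.1 tcp ang 95.08 r 0.1276 F [ 4.9 -0.1 -1.4] w 0.447
knob side px 79 325.4 197.91
knob [ 0.6187 -0.02    0.2678] 0.2761
1 ty -0.014 tz -0.001
2 ty -0.029 tz -0.002
3 ty -0.044 tz -0.003
4 ty -0.058 tz -0.003
```

Emit:
{"name": "carry_out", "arguments": {"deltas": [[0, -0.007, -0.001, 0, -0.6], [0, -0.014, -0.001, 0, -0.6], [0, -0.022, -0.002, 0, -0.6], [0, -0.029, -0.002, 0, -0.6], [0, -0.029, -0.002, 0, -0.6]]}}

```text
clock: 21.78
position: [0.5158, 0.0022, 0.2884]
ee_rot: [0.027, 1.0, -0.0, 0.001]
ft_force: [5.3, 1.5, -3.5]
grip_width: 0.451
grasp_force: 26.2
```

```bash
python3 - <<'E'
from h import *
chk()
E
```

```text
t 21.77 tcp ang 93.23 r 0.1276 F [ 5.3  1.5 -3.5] w 0.451
knob side px 77 325.4 197.78
knob [ 0.6181 -0.0207  0.2671] 0.2752
```

Emit:
{"name": "carry_out", "arguments": {"deltas": [[0, -0.007, 0, 0, -0.6], [0, -0.014, 0, 0, -0.6], [0, -0.022, 0, 0, -0.6], [0, -0.029, 0, 0, -0.6], [0, -0.029, 0, 0, -0.6]]}}

```text
clock: 22.45
position: [0.5155, -0.0022, 0.2885]
ee_rot: [0.027, 1.0, -0.0, 0.001]
ft_force: [4.6, 1.0, -2.0]
grip_width: 0.45
grasp_force: 26.2
```

```bash
python3 - <<'E'
from h import *
chk()
E
```

```text
t 22.45 tcp ang 91.27 r 0.1275 F [ 4.6  1.  -2. ] w 0.45
knob side px 76 325.3 197.76
knob [ 0.618  -0.0207  0.2689] 0.2754
```

Emit:
{"name": "carry_out", "arguments": {"deltas": [[0, -0.005, 0, 0, -0.6], [0, -0.01, 0, 0, -0.6], [0, -0.016, 0, 0, -0.6], [0, -0.022, 0, 0, -0.6], [0, -0.022, 0, 0, -0.6]]}}

```text
clock: 23.12
position: [0.5154, -0.0054, 0.2885]
ee_rot: [0.027, 1.0, -0.0, 0.001]
ft_force: [5.1, 2.7, -1.3]
grip_width: 0.45
grasp_force: 26.3
```

```bash
python3 - <<'E'
from h import *
chk()
E
```

```text
t 23.12 tcp ang 89.83 r 0.1275 F [ 5.1  2.7 -1.3] w 0.45
knob side px 79 325.4 197.91
knob [ 0.6187 -0.021   0.268 ] 0.2749
```

Emit:
{"name": "carry_out", "arguments": {"deltas": [[0, -0.005, 0, 0, -0.6], [0, -0.01, 0, 0, -0.6], [0, -0.016, 0, 0, -0.6], [0, -0.022, 0.001, 0, -0.6], [0, -0.022, 0.001, 0, -0.6]]}}

```text
clock: 23.8
position: [0.5152, -0.0086, 0.2885]
ee_rot: [0.027, 1.0, -0.0, 0.001]
ft_force: [5.5, 1.4, -0.6]
grip_width: 0.447
grasp_force: 26.3
```

```bash
python3 - <<'E'
from h import *
chk()
E
```

```text
t 23.8 tcp ang 88.38 r 0.1275 F [ 5.5  1.4 -0.6] w 0.447
knob side px 80 325.4 197.99
knob [ 0.618  -0.0212  0.2672] 0.2755
```

Emit:
{"name": "carry_out", "arguments": {"deltas": [[0, -0.005, 0, 0, -0.6], [0, -0.01, 0.001, 0, -0.6], [0, -0.016, 0.001, 0, -0.6], [0, -0.022, 0.001, 0, -0.6], [0, -0.022, 0.001, 0, -0.6]]}}

```text
clock: 24.48
position: [0.5151, -0.0117, 0.2883]
ee_rot: [0.027, 1.0, -0.0, 0.001]
ft_force: [5.9, 2.1, -0.8]
grip_width: 0.455
grasp_force: 26.3
```

```bash
python3 - <<'E'
from h import *
chk()
E
```

```text
t 24.48 tcp ang 87.0 r 0.1275 F [ 5.9  2.1 -0.8] w 0.455
knob side px 78 325.4 197.83
knob [ 0.6192 -0.0207  0.268 ] 0.2745
```

Emit:
{"name": "carry_out", "arguments": {"deltas": [[0, -0.005, 0, 0, -0.6], [0, -0.01, 0.001, 0, -0.6], [0, -0.016, 0.001, 0, -0.6], [0, -0.022, 0.002, 0, -0.6], [0, -0.022, 0.002, 0, -0.6]]}}

```text
clock: 25.15
position: [0.5149, -0.015, 0.2881]
ee_rot: [0.027, 1.0, -0.0, 0.001]
ft_force: [4.8, 2.2, 0.1]
grip_width: 0.446
grasp_force: 26.4
```

```bash
python3 - <<'E'
from h import *
chk()
p=camera("side"); save(p,"pics/s3.png",(260,140,400,280),4)
E
```

```text
t 25.15 tcp ang 85.51 r 0.1275 F [4.8 2.2 0.1] w 0.446
knob side px 79 325.4 197.91
knob [ 0.6192 -0.0198  0.2675] 0.2747
```

View pics/s3.png

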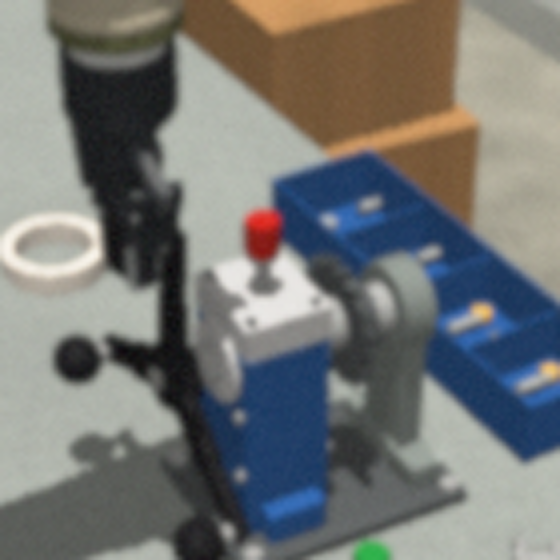

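Emit:
{"name": "carry_out", "arguments": {"deltas": [[0, -0.005, 0, 0, -0.6], [0, -0.01, 0.001, 0, -0.6], [0, -0.016, 0.002, 0, -0.6], [0, -0.022, 0.002, 0, -0.6], [0, -0.022, 0.002, 0, -0.6]]}}

```text
clock: 25.88
position: [0.5147, -0.018, 0.2878]
ee_rot: [0.027, 1.0, 0.0, 0.001]
ft_force: [4.7, 3.3, 0.1]
grip_width: 0.447
grasp_force: 26.4
```

```bash
python3 - <<'E'
from h import *
chk()
E
```

```text
t 25.88 tcp ang 84.12 r 0.1274 F [4.7 3.3 0.1] w 0.447
knob side px 79 325.4 197.77
knob [ 0.6186 -0.0196  0.2672] 0.2752
```

Emit:
{"name": "carry_out", "arguments": {"deltas": [[0, -0.005, 0, 0, -0.6], [0, -0.01, 0.001, 0, -0.6], [0, -0.016, 0.002, 0, -0.6], [0, -0.022, 0.003, 0, -0.6], [0, -0.022, 0.003, 0, -0.6]]}}

```text
clock: 26.55
position: [0.5146, -0.0209, 0.2874]
ee_rot: [0.027, 1.0, 0.0, 0.001]
ft_force: [3.7, 4.8, 1.8]
grip_width: 0.451
grasp_force: 26.4
```

```bash
python3 - <<'E'
from h import *
chk()
E
```

```text
t 26.55 tcp ang 82.81 r 0.1274 F [3.7 4.8 1.8] w 0.451
knob side px 79 325.4 197.77
knob [ 0.619  -0.0196  0.2667] 0.2747
```

Emit:
{"name": "carry_out", "arguments": {"deltas": [[0, -0.004, 0, 0, -0.6], [0, -0.008, 0.001, 0, -0.6], [0, -0.012, 0.002, 0, -0.6], [0, -0.015, 0.002, 0, -0.6], [0, -0.015, 0.002, 0, -0.6]]}}

```text
clock: 27.22
position: [0.5145, -0.0227, 0.2871]
ee_rot: [0.026, 1.0, 0.001, 0.001]
ft_force: [4.4, 6.3, 0.9]
grip_width: 0.451
grasp_force: 26.5
```

```bash
python3 - <<'E'
from h import *
chk()
E
```

```text
t 27.23 tcp ang 82.0 r 0.1274 F [4.4 6.3 0.9] w 0.451
knob side px 79 325.4 197.77
knob [ 0.6188 -0.019   0.266 ] 0.2746
```

Emit:
{"name": "carry_out", "arguments": {"deltas": [[0, -0.004, 0, 0, -0.6], [0, -0.008, 0.001, 0, -0.6], [0, -0.012, 0.002, 0, -0.6], [0, -0.015, 0.002, 0, -0.6], [0, -0.015, 0.002, 0, -0.6]]}}

```text
clock: 27.9
position: [0.5144, -0.0245, 0.2868]
ee_rot: [0.026, 1.0, 0.001, 0.001]
ft_force: [3.8, 7.4, 1.4]
grip_width: 0.452
grasp_force: 26.5
```

```bash
python3 - <<'E'
from h import *
chk()
E
```

```text
t 27.9 tcp ang 81.17 r 0.1274 F [3.8 7.4 1.4] w 0.452
knob side px 78 325.3 197.76
knob [ 0.6188 -0.0192  0.267 ] 0.2746
```

The handle catches: the opposing force rose steadily from 2 to 7.4 N while the pin stayed down. Now I'll back off to mid-play, then look.

Emit:
{"name": "carry_out", "arguments": {"deltas": [[0, 0.03, -0.003, 0, -0.6], [0, 0.06, -0.006, 0, -0.6], [0, 0.09, -0.008, 0, -0.6], [0, 0.12, -0.01, 0, -0.6], [0, 0.15, -0.011, 0, -0.6], [0, 0.17, -0.011, 0, -0.6], [0, 0.17, -0.011, 0, -0.6]]}}

```text
clock: 28.82
position: [0.5156, -0.0008, 0.2884]
ee_rot: [0.027, 1.0, -0.0, 0.001]
ft_force: [5.6, -0.7, 2.1]
grip_width: 0.451
grasp_force: 26.4
```

```bash
python3 - <<'E'
from h import *
chk()
E
```

```text
t 28.82 tcp ang 91.87 r 0.1275 F [ 5.6 -0.7  2.1] w 0.451
knob side px 75 324.4 197.01
knob [ 0.6186 -0.0155  0.2667] 0.2756
```

The pin is still down and near upright at mid-play. I'm releasing the ball and going above the knob with the fingers shut, to press it.

Emit:
{"name": "carry_out", "arguments": {"deltas": [[0, 0, 0, 0, -0.1], [0, 0, 0, 0, 0.3], [0, 0, 0, 0, 0.6], [0, 0, 0, 0, 0.6], [0, 0, -0.2, 0, 0.6], [0, 0, -0.5, 0, 0.6], [0, 0, -0.6, 0, 0.6], [0, 0, -0.6, 0, 0.6]], "force": 40}}

```text
clock: 29.88
position: [0.5155, -0.0003, 0.3785]
ee_rot: [0.027, 1.0, 0.0, 0.0]
ft_force: [-0.0, -0.5, -0.5]
grip_width: 0.802
grasp_force: 0.0
```

Emit:
{"name": "carry_out", "arguments": {"deltas": [[-0.3, -0.05, 0, 0, -0.5], [-0.6, -0.1, 0, 0, -1], [-0.7, -0.1, 0, 0, -1], [-0.7, -0.1, 0, 0, -1], [-0.7, -0.1, 0, 0, -1], [-0.7, -0.1, 0, 0, -1]]}}

```text
clock: 30.62
position: [0.6187, -0.0208, 0.3785]
ee_rot: [0.027, 1.0, 0.001, 0.0]
ft_force: [-1.3, 0.6, 0.7]
grip_width: 0.003
grasp_force: 0.0
```

```bash
python3 - <<'E'
from h import *
P=chk(); p=camera("side");t=camera("top")
i=np.hstack([cv2.resize(a["img"][b[1]:b[1]+100,b[0]:b[0]+66],None,fx=6,fy=6,interpolation=cv2.INTER_CUBIC) for a,b in((p,(280,150)),(t,(255,195)))])
cv2.imwrite("pics/st2.png",i[:,:,::-1])
print(P, manip.get_obs()["ee_rot"])
E
```

```text
t 30.62 tcp ang 87.3 r 0.2177 F [-1.3  0.6  0.7] w 0.003
knob side px 66 324.8 197.71
knob [ 0.6191 -0.0162  0.2647] 0.2737
[ 0.61866421 -0.020842    0.37849894] [2.65550742e-02 9.99647166e-01 5.36300743e-04 2.89066320e-04]
```

View pics/st2.png

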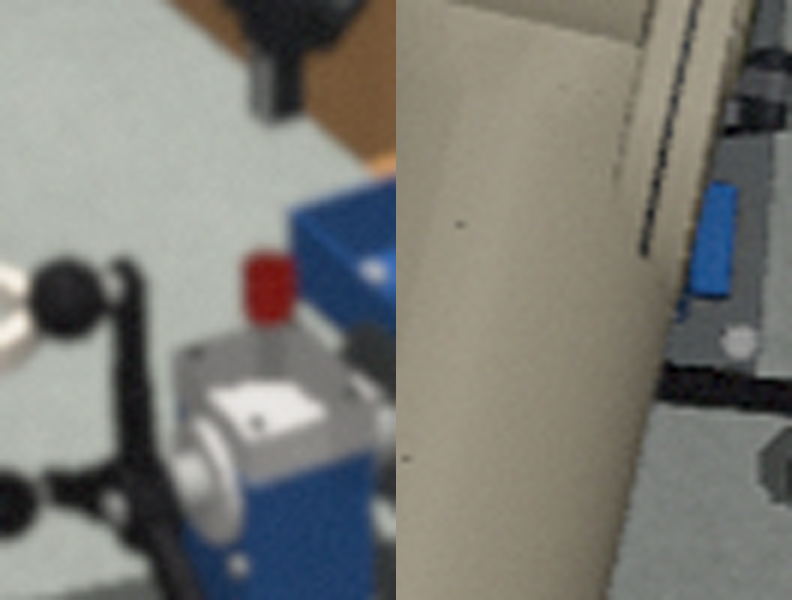

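The pin is upright with its knob at side crop (270,287), about 30 mm proud of the cap, and the shut fingers are above it. I'm descending to the knob's top and pressing slowly.

Emit:
{"name": "carry_out", "arguments": {"deltas": [[-0.017, 0.063, 0.1, 0, -1], [-0.017, 0.063, 0.3, 0, -1], [-0.017, 0.063, 0.45, 0, -1], [-0.017, 0.063, 0.5, 0, -1], [-0.017, 0.063, 0.52, 0, -1], [-0.017, 0.063, 0.54, 0, -1], [-0.017, 0.063, 0.56, 0, -1], [-0.017, 0.063, 0.57, 0, -1], [-0.017, 0.063, 0.58, 0, -1]]}}

```text
clock: 31.9
position: [0.6227, -0.012, 0.2918]
ee_rot: [0.027, 1.0, -0.0, 0.001]
ft_force: [-0.5, -1.5, 4.6]
grip_width: 0.003
grasp_force: 2.1
```

```bash
python3 - <<'E'
from h import *
print(chk())
E
```

```text
t 31.9 tcp ang 89.48 r 0.1308 F [-0.5 -1.5  4.6] w 0.003
knob side px 44 324.8 199.93
knob [ 0.6175 -0.0183  0.2574] 0.2693
[ 0.62265523 -0.01198566  0.29181729]
```

Emit:
{"name": "carry_out", "arguments": {"deltas": [[0, 0, 0.012, 0, -1], [0, 0, 0.024, 0, -1], [0, 0, 0.036, 0, -1], [0, 0, 0.048, 0, -1], [0, 0, 0.06, 0, -1], [0, 0, 0.06, 0, -1]]}}

```text
clock: 32.7
position: [0.6226, -0.0128, 0.2827]
ee_rot: [0.027, 1.0, -0.001, 0.001]
ft_force: [0.8, -3.7, 4.8]
grip_width: -0.0
grasp_force: 2.4
```

```bash
python3 - <<'E'
from h import *
print(chk())
E
```

```text
t 32.7 tcp ang 89.05 r 0.1218 F [ 0.8 -3.7  4.8] w -0.0
knob side px 43 324.6 202.79
knob [ 0.6172 -0.0179  0.2489] 0.2593
[ 0.62258511 -0.01282272  0.28274452]
```

Emit:
{"name": "carry_out", "arguments": {"deltas": [[0, 0.003, 0.02, 0, -1], [0, 0.003, 0.04, 0, -1], [0, 0.003, 0.06, 0, -1], [0, 0.003, 0.08, 0, -1], [0, 0.003, 0.1, 0, -1], [0, 0.003, 0.115, 0, -1], [0, 0.003, 0.115, 0, -1]]}}

```text
clock: 33.62
position: [0.6226, -0.0124, 0.2655]
ee_rot: [0.027, 1.0, -0.001, 0.001]
ft_force: [0.1, -4.7, 6.4]
grip_width: 0.001
grasp_force: 3.0
```

```bash
python3 - <<'E'
from h import *
print(chk())
E
```

```text
t 33.62 tcp ang 89.11 r 0.1046 F [ 0.1 -4.7  6.4] w 0.001
knob side px 48 324.9 207.79
knob [ 0.6174 -0.0192  0.2315] 0.2427
[ 0.62263413 -0.0124157   0.26553749]
```

Nearly home. I'll press the last bit until the collar seats.

Emit:
{"name": "carry_out", "arguments": {"deltas": [[0, 0.003, 0.01, 0, -1], [0, 0.003, 0.02, 0, -1], [0, 0.003, 0.03, 0, -1], [0, 0.003, 0.035, 0, -1], [0, 0.003, 0.035, 0, -1]]}}

```text
clock: 34.3
position: [0.6234, -0.013, 0.265]
ee_rot: [0.028, 1.0, 0.0, 0.003]
ft_force: [-11.9, -5.5, 41.0]
grip_width: -0.0
grasp_force: 20.2
```

```bash
python3 - <<'E'
from h import *
print(chk())
E
```

```text
t 34.3 tcp ang 88.8 r 0.104 F [-11.9  -5.5  41. ] w -0.0
knob side px 47 325.0 207.87
knob [ 0.6182 -0.0194  0.2319] 0.241
[ 0.62343963 -0.013014    0.2649924 ]
```

It is seated: a hard stop at TCP z 0.265, exactly the height for the collar on the cap. I'm retreating and checking.

Emit:
{"name": "carry_out", "arguments": {"deltas": [[0, 0, -0.05, 0, -1], [0, 0, -0.3, 0, -1], [0, 0, -0.7, 0, -1], [0, 0, -0.9, 0, -1], [0, 0, -0.9, 0, -1]]}}

```text
clock: 34.98
position: [0.6229, -0.0104, 0.3964]
ee_rot: [0.026, 1.0, 0.0, 0.001]
ft_force: [0.1, 0.3, -1.5]
grip_width: 0.003
grasp_force: 0.0
```

Emit:
{"name": "carry_out", "arguments": {"deltas": [[0, 0.3, 0, 0, -1], [0, 0.7, 0, 0, -1], [0, 1, 0, 0, -1], [0, 1, 0, 0, -1], [0, 1, 0, 0, -1]]}}

```text
clock: 35.6
position: [0.6301, 0.1388, 0.3935]
ee_rot: [0.027, 1.0, -0.0, -0.001]
ft_force: [-0.0, -1.0, 0.5]
grip_width: 0.005
grasp_force: 0.0
```

```bash
python3 - <<'E'
from h import *
chk(); p=camera("side"); save(p,"pics/s4.png",(260,170,420,350),3.3)
E
```

```text
t 35.6 tcp ang 122.78 r 0.2766 F [-0.  -1.   0.5] w 0.005
knob side px 67 325.0 205.82
knob [ 0.6193 -0.0179  0.2397] 0.2463
```

View pics/s4.png

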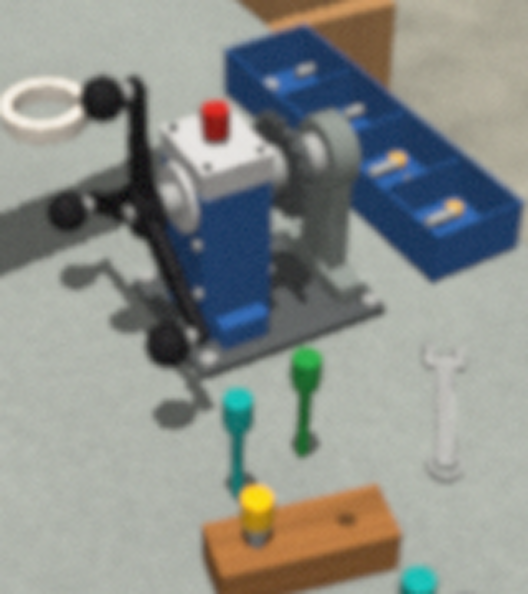

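The red knob sits down on the cap at crop (215,120). The handle is at rest, the yellow pin is still in the block and the other things are untouched.

```bash
python3 -c "
from h import *
print(ticket.hand_in())"
```

```text
the job is handed in; nothing more can be done
None
```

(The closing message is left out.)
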